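# Centre-punch a bracket blank for drilling

## Task

Take the spring-loaded centre punch out of its sloping green rest, stand it upright in the hole of the wooden tool block and let go of it, so that you can take a fresh, straight grip. With that grip set its tip inside the red ring on the clamped aluminium blank and, holding it upright, press straight down until the hidden spring has snapped, then put the punch back standing in the tool block and let go. Do not drop the punch or fire it anywhere but in the ring, and leave the other things on the bench where they are.

Things in the scene. Friction and masses are not known exactly. Their poses are not given: they have to be found in the camera images.
- punch_center (a point): centre of the centre punch, half-way along its axis, 75 mm from the tip. The punch is a round tool 150 mm long, 0.17 to 0.25 kg; its z axis runs from the steel tip to the red cap. Take it by the dark grip (18 mm thick, 71 to 138 mm from the tip), best 95 to 120 mm from the tip. At the start it lies in the rest, 30 degrees from vertical, cap up, leaning to the rest's +x
- punch_collar (a point): centre of the underside of the punch's steel collar (34 mm across, 6 mm thick), on its axis 65 mm from the tip; axes as punch_center. The punch is nose-heavy: its centre of mass lies about 60 mm from the tip
- punch_tip (a point): the very tip of the punch, on its axis; it moves in when pressed; axes as punch_center. The steel point is 8 mm thick; the brass nose behind it begins 16 mm from the tip, widens from 12 to 18 mm up to 30 mm from the tip and stays 18 mm thick up to the collar
- catch (a joint): the hidden catch in the punch: 0 cocked, about 0.49 rad when it has snapped (counts from 0.35). Pushing the tip in takes 3 N at first and 1.3 N more per mm; at about 12 N, 6 to 8 mm in, the catch gives way with a jerk and the load falls to about 6 N. Pressing on is harmless up to the stop at 14 mm. When the load is taken off, the tip comes out and the catch cocks again by itself
- rest: sloping green rest, fixed: base plate 130 x 50 x 8 mm, origin under its centre. A trough 33 mm wide holds the punch's nose, rising to +x at 30 degrees from vertical; the collar sits on its upper end, the dark grip sticks out beyond. The tip lies 35 mm to -x of the origin, 24 mm above the bench. The punch lifts straight up out of it
- socket (a point): centre of the mouth of the hole in the top of the wooden tool block, 75 mm above the bench; z up. The block is fixed, 100 (x) x 70 (y) x 75 mm; the hole at its centre is 24 mm wide, straight through. The punch's nose goes in tip down until its collar sits flat on the top; the tip then hangs 65 mm below, free of the bench
- mark (a point): centre of the red ring (10 mm inside, 14 mm outside, black cross in it) painted on top of the aluminium blank, 34 mm above the bench; z up. The blank is clamped on a fixed blue block 160 (x) x 80 (y) mm; the clamp stands 60 to 105 mm to +x of the mark, up to 61 mm above the bench. The black spot on the blank is an old mark, not to be used
- spray_can: bystander: upright blue spray can with yellow label, 54 mm across, 170 mm tall; origin under its centre
- hub: bystander: upright aluminium wheel hub, 54 mm across, 85 mm tall; origin under its centre
- parts_bin: bystander: red open parts bin 140 x 100 x 60 mm; origin under its centre
- sprocket: bystander: dark steel ring lying flat, 56 mm across, 8 mm thick; origin under its centre
- lockring: bystander: bright steel ring lying flat, 44 mm across, 10 mm thick; origin under its centre
- wrench: bystander: steel wrench lying flat, about 160 mm long; its x axis runs along it
- screwdriver: bystander: yellow-handled screwdriver lying flat, about 180 mm long; its x axis runs along it
Mind the look-alikes: they are no part of the job. What is shaped like the part that bears punch_center but purple is not meant.

How it is judged:
By the outcome, as a careful person would: the job done as asked, in the order asked, and still so for the second after the job is handed in, with the robot touching nothing.
It also fails if it takes over 64 s, if anything falls off the work surface, if the arm or the gripper's body presses on something with over 40 N, if the wrist force passes 120 N, or if a joint passes its speed limit or range.

## Robot

A 6-joint arm with a two-finger parallel gripper is mounted at the origin on the work surface. World frame = base frame: x ahead of the robot, y to its left, z up, the work surface at z = 0. Lengths are in m, angles in degrees, forces in N, time in s.
With the tool pointing down it reaches from about 0.275 to 0.975 m from the base axis. Payload 8.4 kg.
Tool frame: the origin (TCP) lies midway between the tips of the shut fingers; the grasp point (between the pads) lies 19 mm behind it; z points along the fingers, y is the line along which they close (so a half turn about z gives the same grasp; the last joint's range is limited). The gripper opens to 92 mm and grips with 3 to 60 N. Pads are 20 mm wide; open, the fingers measure 128 mm over their backs; the gripper's body (75 mm by 189 mm) begins 69 mm behind the grasp point.
Start: joints at [-66.543, 20.225, 93.587, -0, 66.188, -0.138], TCP at [0.25, -0.573, 0.215] pointing down, gripper open.
Joint ranges: [-150.9, 150.9], [-52.94, 120.26], [3.33, 152.33], [-74.26, 254.26], [0, 154.13], [-172.89, 172.89]. Speed limits (degrees/s): [127.2, 127.2, 159.86, 180, 180, 180].

## Interface

Orientations are given as [roll, pitch, yaw] about the fixed x, y, z axes, in that order (R = Rz(yaw) Ry(pitch) Rx(roll)).
In Python, from station import read_state, grab_frame, camera_info, job_done, trace gives the robot as it stands.
- The arm moves only by the tool send_rows, never from a script. Its argument "targets" is a list of rows, each a list of 5 numbers: the shift along the tool's x, y, z in mm, then the turn about the tool's z in rad, then the closure, from 0 (fully open) to 1 (shut). In form: [[x, y, z, spin, hand], ...]. A call has 1 to 5 rows; each row shifts and turns the commanded pose from where the row before left it, along the tool's axes as they then stand; what a row does not reach is not made up. A row lasts 1/8 s, in which the tool goes at most 62.5 mm and 10.7 degrees, less where a joint would pass 70% of its speed; a pose out of reach is approached as far as the arm can. A call is refused whole if a number of a shift passes 62.5 or a number of a turn 0.188, either way. A call with a gripper value outside its range is refused whole. The fingers move at their own pace and stop on an object; "squeeze" is the grip in N (left out, the last holds). Time passes only in rows, so rows that do not move let the fingers close. It gives the time, the measured TCP pose, the force, the opening and the grip force at its end, in the units of the state.
- read_state(): the state, without advancing time (a new reading comes with each control period).
- grab_frame(name): name is "scene" or "top" or "wrist"; returns (picture, depth): 400x640x3 uint8, red, green, blue; 400x640 float32, m along the optical axis (not along the pixel's ray), 0 where there is no reading.
- camera_info(name): a dict with "vfov" (degrees; the focal length in pixels is half the picture's height over the tangent of half this angle, whatever the lens; pixels are square), "cx", "cy" (the principal point, pixels), "rvec" (rotation vector, rad) and "tvec" (3), from world to camera coordinates, as OpenCV has them; the wrist camera has in their place "hand_eye" (4x4, takes a point from camera to tool coordinates, whose origin is the TCP and whose axes are the flange's). Camera axes: x right, y down, z forward; pixel columns grow to the right and rows downward; lengths in m; the calibration is good to about 2 mm. A picture is of the moment at which its call begins: read the wrist's pose just before it. camera_info takes no time and is no camera call.
- job_done(): hands the job in; it is judged then, once.
Trained networks look in the newest picture that a camera, given by its name, has taken for a name from the list of things; names that differ only in an ending like _2 or _b are one class to them, and where a whole thing is asked for, a point or a joint stands for the part that bears it (a point fixed in the world has none). Each returns a list of dicts, best first, with "p" (0 to 1); they miss things now and then, are a little off and sometimes report something else, mostly with a low value. They report only what shows in the picture. A call takes as long as a camera call. They do not tell look-alikes from the thing itself.
- trace(camera, target): "region" (400x640 bool, what is visible of it) and "centre" ([column, row] in pixels, amid what is visible of it).
The state is a dict: "time": time; "q": joint angles; "qvel": joint speeds; "joint_torque": joint torques, N m; "eef_pos": TCP position; "tcp_rot": TCP orientation; "contact_force": force on the tool from outside, world axes, zero at the start; "ft_torque": the same for the moment, N m; "opening": opening from 0.0 (shut) to 1.0 (fully open); "gripper_force": force on a finger pad.
Only numpy, scipy, OpenCV 4.12 (cv2) and the standard library are available. Lean on these libraries where they do the work, as an engineer would, in place of code of your own. Each camera call takes 0.05 s, during which the arm holds its last target. There are 200 camera calls.

## Working session

There is one attempt and no reset: what is moved stays moved. The work goes in short steps, Python scripts to look and compute and a tool call to move; the robot and the scene stay as the last step left them, time stands still between calls to the robot, and variables do not carry over. Pictures are saved under pics/ and viewed, at most 11 in all, crops included, and the job is handed in when it is done.

Besides the shell and the picture viewer there is one more tool, called as name(argument=value, ...) on one line, values as JSON. send_rows: Moves the arm, as the interface text tells. Its arguments: {"type":"object","properties":{"targets":{"type":"array"},"squeeze":{"type":"number"}},"required":["targets"]}

```bash
mkdir -p pics; cat > h.py <<'E'
import numpy as np, cv2
from scipy.spatial.transform import Rotation as R
from station import *
def K(ci,h=400):
    f=h/2/np.tan(np.radians(ci['vfov'])/2); return f,ci['cx'],ci['cy']
def cam(name):
    ci=camera_info(name)
    if 'rvec' in ci:
        r=cv2.Rodrigues(np.array(ci['rvec'],float))[0]; t=np.array(ci['tvec'],float)
        return ci,r.T,-r.T@t   # cam->world
    s=read_state(); T=np.array(ci['hand_eye']); Rt=R.from_euler('xyz',s['tcp_rot'],degrees=True).as_matrix()
    return ci,Rt@T[:3,:3],Rt@T[:3,3]+np.array(s['eef_pos'])
def cloud(name,depth,c):
    ci,Rw,p=c; f,cx,cy=K(ci)
    v,u=np.mgrid[:400,:640]; 
    P=np.dstack([(u-cx)/f*depth,(v-cy)/f*depth,depth])
    return P@Rw.T+p
def pt_at_z(c,u,v,z):
    ci,Rw,p=c; f,cx,cy=K(ci); d=Rw@np.array([(u-cx)/f,(v-cy)/f,1]); return p+d*(z-p[2])/d[2]
def proj(c,X):
    ci,Rw,p=c; f,cx,cy=K(ci); q=Rw.T@(np.array(X)-p); return q[0]/q[2]*f+cx,q[1]/q[2]*f+cy
def save(n,im): cv2.imwrite('pics/'+n+'.png',im[...,::-1])
E
python3 - <<'E'
from h import *
s=read_state(); print(s)
for n in ('scene','top'):
    c=cam(n); im,d=grab_frame(n); save(n,im); np.savez(n+'.npz',im=im,d=d); print(n,camera_info(n))
    C=cloud(n,d,c)
    for t in ('punch_center','rest','socket','mark','spray_can','hub'):
        for r in trace(n,t)[:3]:
            m=r['region']&(d>0); X=C[m]
            print(t,round(r['p'],2),np.round(r['centre']),m.sum(),np.round(np.median(X,0),3) if len(X) else '',np.round(X.min(0),3) if len(X) else '',np.round(X.max(0),3) if len(X) else '')
print(camera_info('wrist'))
E
```

```text
{'time': 0.0, 'q': array([-6.65452566e+01,  2.02613332e+01,  9.36288966e+01, -8.56946718e-05,
        6.61865027e+01, -1.37815538e-01]), 'qvel': array([-0.00258228,  0.0773609 ,  0.05260791, -0.09374316,  0.03501384,
        0.07743188]), 'joint_torque': array([-4.36764822e-04, -5.93847907e+01, -3.34216189e+01,  6.96147163e-02,
        2.34724424e-02, -9.73444139e-05]), 'eef_pos': array([ 0.2499465 , -0.57231416,  0.2138776 ]), 'tcp_rot': array([-1.79923268e+02, -1.06214759e-04,  2.35925935e+01]), 'contact_force': array([0.75407038, 0.06178811, 0.48956199]), 'ft_torque': array([-0.01249565, -0.04367162, -0.03718   ]), 'gripper_force': 0.0, 'opening': 0.9995760510170214}
scene {'vfov': 46.07309101537329, 'cx': 324.69658971785196, 'cy': 197.62043572293277, 'rvec': array([ 0.99790552,  2.63114226, -0.83226096]), 'tvec': array([ 0.44095677, -0.19071727,  1.44227644])}
punch_center 0.72 [290. 114.] 169 [ 0.372 -0.42   0.03 ] [ 0.344 -0.473 -0.   ] [ 0.398 -0.351  0.045]
punch_center 0.69 [279. 149.] 240 [ 0.523 -0.263  0.106] [ 0.462 -0.376 -0.001] [ 0.559 -0.248  0.159]
rest 0.65 [283. 1
[... 1431 characters left out ...]
 102.] 818 [ 0.774 -0.1    0.146] [ 0.763 -0.138 -0.002] [ 0.88  -0.075  0.176]
spray_can 0.23 [373. 211.] 654 [ 0.491 -0.258  0.009] [ 0.445 -0.295 -0.004] [ 0.575 -0.234  0.127]
hub 0.72 [256. 121.] 468 [0.741 0.055 0.067] [ 0.72   0.031 -0.001] [0.785 0.091 0.09 ]
{'vfov': 66.67722845195667, 'cx': 323.8497446051088, 'cy': 199.14947995884182, 'hand_eye': array([[ 1.83851239e-04, -9.61244002e-01, -2.75698994e-01,
         7.76597996e-02],
       [ 9.99999944e-01,  9.98161138e-05,  3.18838986e-04,
         5.87912028e-04],
       [-2.78962860e-04, -2.75699037e-01,  9.61243966e-01,
        -1.69941550e-01],
       [ 0.00000000e+00,  0.00000000e+00,  0.00000000e+00,
         1.00000000e+00]])}
```

View pics/top.png

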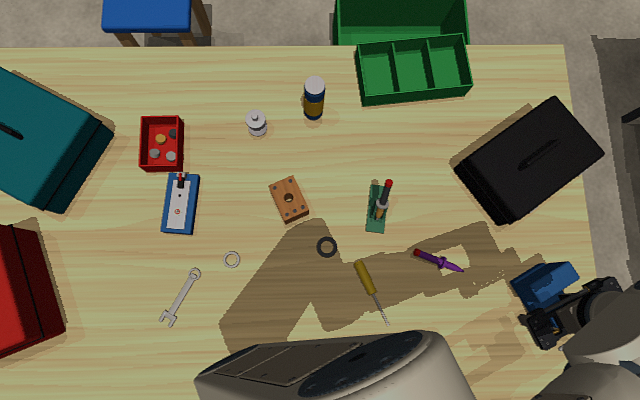

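View pics/scene.png

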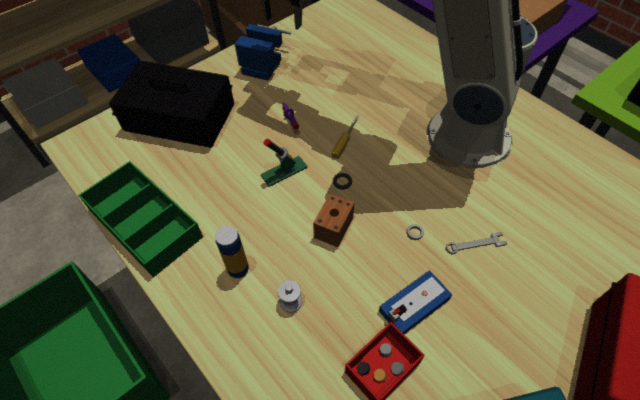

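The punch meant is the black/red-capped one leaning in the green rest (top px 384,200). The other candidate is purple, lying at (436,260), the look-alike. I'll enlarge to confirm and fit the geometry.

```bash
python3 - <<'E'
from h import *
D={n:np.load(n+'.npz') for n in('top','scene')}
a=cv2.resize(D['top']['im'][160:250,335:475],None,fx=5,fy=5,interpolation=cv2.INTER_CUBIC)
save('crop1',a)
for n in D:
    im,d=D[n]['im'].astype(int),D[n]['d']; c=cam(n); C=cloud(n,d,c)
    hsv=cv2.cvtColor(D[n]['im'],cv2.COLOR_RGB2HSV)
    box=(abs(C[...,0]-.52)<.1)&(abs(C[...,1]+.26)<.06)&(d>0)
    for lo,hi in((.085,.14),(.14,.18)):
        m=box&(C[...,2]>lo)&(C[...,2]<hi); print(n,lo,m.sum(),np.round(C[m].mean(0),4))
    m=box&(C[...,2]>.078)
    X=C[m]; u,s,v=np.linalg.svd(X-X.mean(0)); print('axis',v[0]*np.sign(v[0][2]),X.mean(0))
    # rest base yaw
    g=box&(hsv[...,0]>55)&(hsv[...,0]<95)&(hsv[...,1]>80)&(C[...,2]<.03)
    r=cv2.minAreaRect((C[g][:,:2]*1000).astype(np.float32)); print('rest',r)
    # block top
    m=(abs(C[...,0]-.535)<.09)&(abs(C[...,1]+.03)<.08)&(abs(C[...,2]-.075)<.006)&(d>0)
    print('block',cv2.minAreaRect((C[m][:,:2]*1000).astype(np.float32)),np.median(C[m],0))
    m=(abs(C[...,0]-.53)<.11)&(abs(C[...,1]-.26)<.08)&(abs(C[...,2]-.03)<.012)&(d>0)
    print('blank',cv2.minAreaRect((C[m][:,:2]*1000).astype(np.float32)),np.median(C[m],0))
    red=(abs(C[...,0]-.53)<.11)&(abs(C[...,1]-.26)<.08)&(hsv[...,1]>110)&((hsv[...,0]<10)|(hsv[...,0]>170))&(C[...,2]<.04)&(C[...,2]>.025)
    print('red',red.sum(),C[red].mean(0) if red.any() else '')
E
```

```text
top 0.085 171 [ 0.5142 -0.2672  0.1074]
top 0.14 80 [ 0.5436 -0.272   0.1514]
axis [ 0.52220062 -0.09347466  0.84768449] [ 0.52276651 -0.26817739  0.11842593]
rest ((510.3561096191406, -267.66571044921875), (47.56546401977539, 128.34324645996094), 81.35804748535156)
block ((530.588623046875, -30.665302276611328), (101.6754150390625, 70.04685974121094), 23.682910919189453) [ 0.52929526 -0.03090957  0.07617702]
blank ((541.056396484375, 260.1336669921875), (193.95872497558594, 121.32611846923828), 12.182168006896973) [0.52775086 0.25741651 0.03275326]
red 72 [0.60627294 0.28909549 0.03347523]
scene 0.085 130 [ 0.52   -0.2619  0.107 ]
scene 0.14 59 [ 0.5477 -0.2686  0.1519]
axis [ 0.50077978 -0.11321315  0.85813891] [ 0.52728289 -0.26332994  0.1162172 ]
rest ((512.1604614257812, -265.33966064453125), (50.059844970703125, 127.57997131347656), 81.12699127197266)
block ((532.0471801757812, -29.475299835205078), (107.7204818725586, 71.82293701171875), 23.679533004760742) [ 0.53452191 -0.02788943  0.07627209]
blank ((541.889404296875, 265.1701965332031), (193.697509765625, 123.53946685791016), 8.222702980041504) [0.53667349 0.26602006 0.03314293]
red 85 [0.62419104 0.30038578 0.03270763]
```

View pics/crop1.png

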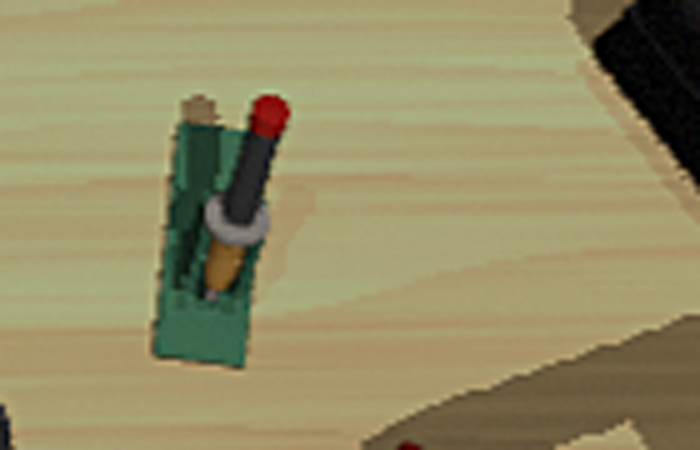

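The crop confirms it: brass nose, steel collar (237,220 in the crop), dark grip and red cap leaning in the green rest. I'm moving above it for a wrist look.

send_rows(targets=[[54,-23.7,-5,0,0],[54,-23.7,-5,0,0],[54,-23.7,-5,0,0],[54,-23.7,-5,0,0],[54,-23.7,-5,0,0]], squeeze=25)

```text
time: 1.32
eef_pos: [0.4513, -0.3546, 0.24]
tcp_rot: [180.0, -0.0, 23.6]
contact_force: [0.6, -0.9, -0.9]
opening: 0.998
gripper_force: 0.0
```

send_rows(targets=[[54,-23.7,-5,0,0],[54,-23.7,-5,0,0],[0,0,0,0.18,0],[0,0,0,0.18,0],[0,0,0,0.18,0]])

```text
time: 1.95
eef_pos: [0.5303, -0.2691, 0.2496]
tcp_rot: [180.0, 0.0, -7.6]
contact_force: [-0.2, 0.6, 0.5]
opening: 0.997
gripper_force: 0.0
```

send_rows(targets=[[0,0,0,0.03,0],[0,0,0,0,0]])

```text
time: 2.2
eef_pos: [0.5301, -0.2695, 0.2496]
tcp_rot: [180.0, 0.0, -8.9]
contact_force: [-0.0, -0.9, -0.5]
opening: 1.003
gripper_force: 0.0
```

```bash
cat > w.py <<'E'
from h import *
import sys
def wrist(n):
    c=cam('wrist'); s=read_state(); im,d=grab_frame('wrist'); save(n,im); np.savez(n+'.npz',im=im,d=d)
    print('t',round(s['time'],2),'tcp',np.round(s['eef_pos'],4),np.round(s['tcp_rot'],2),'q6',round(s['q'][5],1),'F',np.round(s['contact_force'],1))
    return c,im,d,cloud('wrist',d,c)
E
python3 - <<'E'
from w import *
c,im,d,C=wrist('w1')
for t in('punch_center','rest'):
    for r in trace('wrist',t)[:2]:
        m=r['region']&(d>0); print(t,round(r['p'],2),np.round(r['centre']),m.sum(),np.round(np.median(C[m],0),4))
hsv=cv2.cvtColor(im,cv2.COLOR_RGB2HSV)
near=(abs(C[...,0]-.52)<.1)&(abs(C[...,1]+.265)<.06)&(d>0)
g=near&(hsv[...,0]>55)&(hsv[...,0]<95)&(hsv[...,1]>80)&(C[...,2]<.015)
print('rest',g.sum(),cv2.minAreaRect((C[g][:,:2]*1000).astype(np.float32)))
# fit cylinder r=9 to dark grip region
from scipy.optimize import least_squares
X=C[near&(C[...,2]>.092)&(C[...,2]<.135)]
def f(p,X):
    a=np.array([p[2],p[3],1]);a/=np.linalg.norm(a); q=X-np.array([p[0],p[1],.1167]); 
    return np.linalg.norm(q-np.outer(q@a,a),axis=1)-.009
r=least_squares(f,[.53,-.27,.55,-.08],args=(X,),loss='soft_l1',f_scale=.001)
print(len(X),r.x,np.degrees(np.arctan2(r.x[3],r.x[2])),np.degrees(np.arctan(np.hypot(*r.x[2:]))),r.cost)
E
```

```text
t 2.2 tcp [ 0.5301 -0.2695  0.2496] [180.     0.    -8.89] q6 71.8 F [-0.  -0.9 -0.5]
punch_center 0.89 [325. 197.] 969 [ 0.5253 -0.2709  0.1243]
punch_center 0.76 [471. 268.] 255 [ 0.3545 -0.4593  0.0162]
rest 0.82 [325. 168.] 2332 [ 0.5338 -0.2697  0.0079]
rest 85 ((510.7530517578125, -268.0133056640625), (47.64313507080078, 125.4460678100586), 81.29346466064453)
211 [ 0.52839938 -0.27031166  0.65113451 -0.10405813] -9.079690351999147 33.400733382941205 0.00016765281708205996
```

View pics/w1.png

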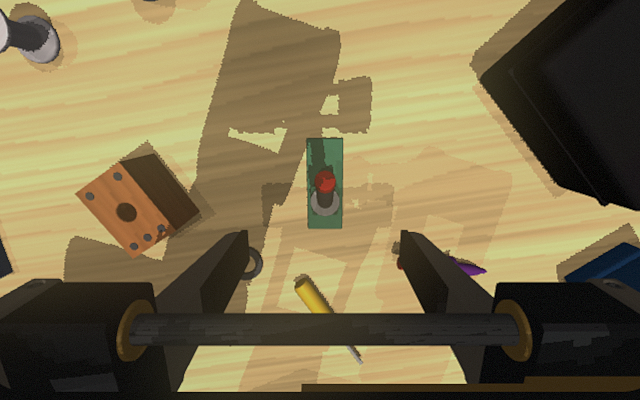

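send_rows(targets=[[-1,0.5,50,0,0.3],[0,0,50,0,0.5],[0,0,30,0,0.5],[0,0,22,0,0.5],[0,0,0,0,1]], squeeze=25)

```text
time: 2.98
eef_pos: [0.5279, -0.2692, 0.096]
tcp_rot: [-179.9, 0.2, -9.0]
contact_force: [1.0, 0.8, 1.2]
opening: 0.476
gripper_force: 0.0
```

send_rows(targets=[[0,0,0,0,1],[0,0,0,0,1],[0,0,0,0,1]])

```text
time: 3.35
eef_pos: [0.5298, -0.2702, 0.0986]
tcp_rot: [180.0, -0.1, -9.1]
contact_force: [0.4, 0.2, 3.0]
opening: 0.188
gripper_force: 25.0
```

send_rows(targets=[[0,0,-15,0,1],[0,0,-30,0,1],[0,0,-45,0,1],[0,0,-45,0,1],[0,0,-20,0,1]])

```text
time: 3.98
eef_pos: [0.53, -0.2702, 0.2566]
tcp_rot: [179.9, -0.2, -9.1]
contact_force: [-0.5, -0.2, -2.5]
opening: 0.19
gripper_force: 25.0
```

send_rows(targets=[[0,0,0,0,1],[0,0,0,0,1]], squeeze=12)

```text
time: 4.22
eef_pos: [0.5285, -0.2694, 0.2518]
tcp_rot: [-180.0, 0.1, -9.1]
contact_force: [0.0, -0.3, -2.6]
opening: 0.193
gripper_force: 12.0
```

```bash
cat >> w.py <<'E'
from scipy.optimize import least_squares
def tilt(n):
    "punch axis in tool frame from wrist cloud: angle in tool xz plane"
    c,im,d,C=wrist(n); s=read_state(); Rt=R.from_euler('xyz',s['tcp_rot'],degrees=True).as_matrix()
    L=(C-np.array(s['eef_pos']))@Rt
    m=(abs(L[...,1])<.022)&(abs(L[...,0])<.12)&(L[...,2]>-.075)&(L[...,2]<.125)&(d>0)&(C[...,2]>.085)
    hsv=cv2.cvtColor(im,cv2.COLOR_RGB2HSV); red=m&((hsv[...,0]<8)|(hsv[...,0]>172))&(hsv[...,1]>120)&(L[...,2]<-.02)
    print('red n',red.sum(),np.round(1000*L[red].mean(0),1) if red.any() else '')
    for a,b in((-.075,-.05),(-.05,-.03),(-.03,-.0),(0,.02),(.02,.04),(.04,.06),(.06,.08),(.08,.1)):
        k=m&(L[...,2]>=a)&(L[...,2]<b)
        if k.sum()>3: print(a,k.sum(),'x %.1f..%.1f y %.1f..%.1f'%(*np.percentile(L[k][:,0]*1000,[2,98]),*np.percentile(L[k][:,1]*1000,[2,98])))
    return c,im,d,C,L
E
python3 - <<'E'
from w import *
tilt('w2')
for r in trace('wrist','punch_center')[:2]: print(r['p'],r['centre'],r['region'].sum())
E
```

```text
t 4.22 tcp [ 0.5285 -0.2694  0.2518] [-1.7998e+02  7.0000e-02 -9.0600e+00] q6 71.9 F [ 0.  -0.3 -2.6]
red n 1443 [ 20.    0.7 -55.2]
-0.075 3654 x -1.5..26.5 y -19.4..19.2
-0.05 1125 x -7.6..11.1 y -21.4..21.5
-0.03 934 x -4.8..10.5 y -21.0..21.3
0 292 x -33.4..-26.3 y -9.7..10.8
0.62 [325.6, 260.7] 1917
0.59 [444.7, 265.6] 1109
```

View pics/w2.png

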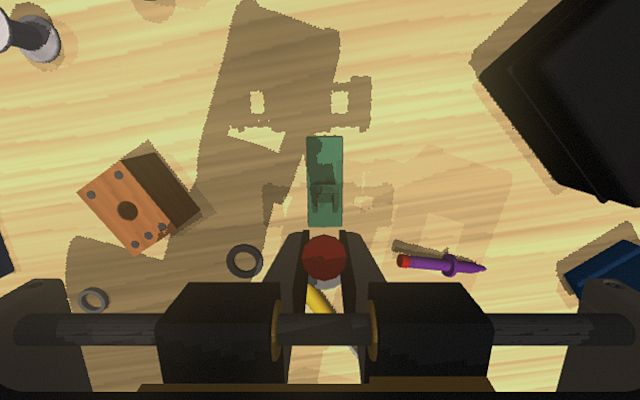

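send_rows(targets=[[0,0,0,0,1],[0,0,0,0,1]], squeeze=7)

```text
time: 4.58
eef_pos: [0.5289, -0.2696, 0.252]
tcp_rot: [-180.0, 0.1, -9.1]
contact_force: [0.5, -0.3, -0.9]
opening: 0.195
gripper_force: 7.0
```

```bash
python3 - <<'E'
from w import *
tilt('w3')
# hole from w1 image (dark blob on block top), top, scene
z=np.load('w1.npz'); 
ci=camera_info('wrist'); T=np.array(ci['hand_eye']); Rt=R.from_euler('xyz',[180,0,-8.89],degrees=True).as_matrix()
cw=(ci,Rt@T[:3,:3],Rt@T[:3,3]+np.array([.5301,-.2695,.2496]))
for n,c,(u,v) in(('w1',cw,(127,212)),('top',cam('top'),(289,198)),('scene',cam('scene'),(337,213))):
    im=np.load(n+'.npz')['im']; g=im.max(2)[v-13:v+14,u-13:u+14]
    m=(g<55).astype(np.uint8); k,lab,st,ce=cv2.connectedComponentsWithStats(m)
    for i in range(1,k):
        if st[i,4]>15:
            p=ce[i]+[u-13,v-13]; print(n,p,st[i,4],np.round(pt_at_z(c,*p,.075),4))
E
```

```text
t 4.58 tcp [ 0.5289 -0.2696  0.252 ] [-1.7998e+02  6.0000e-02 -9.0700e+00] q6 71.9 F [ 0.5 -0.3 -0.9]
red n 1466 [ 19.8   0.7 -54.5]
-0.075 3624 x -1.5..26.0 y -19.1..19.1
-0.05 1192 x -8.0..26.6 y -21.4..21.4
-0.03 947 x 5.8..10.3 y -21.2..21.3
0 300 x -33.8..9.6 y -9.9..10.7
scene [333.84444444 212.22222222] 45 [ 0.5302 -0.0297  0.075 ]
scene [347.40350877 220.75438596] 57 [0.522  0.0119 0.075 ]
```

send_rows(targets=[[2,-40,0,0,1],[3,-50,0,0,1],[3,-55,0,0,1],[2,-50,0,0,1],[1,-42,0,0,1]], squeeze=12)

```text
time: 5.25
eef_pos: [0.5775, -0.0356, 0.2526]
tcp_rot: [-180.0, -0.0, -9.0]
contact_force: [0.9, 0.1, -2.9]
opening: 0.194
gripper_force: 12.0
```

send_rows(targets=[[0,0,30,0,1],[0,0,36,0,1],[0,0,16,0,1],[0,0,0,0,1]])

```text
time: 5.75
eef_pos: [0.5767, -0.0375, 0.1698]
tcp_rot: [180.0, 0.1, -9.1]
contact_force: [1.2, 0.1, -2.6]
opening: 0.19
gripper_force: 12.0
```

```bash
python3 - <<'E'
from w import *
c,im,d,C,L=tilt('w4')
s=read_state(); Rt=R.from_euler('xyz',s['tcp_rot'],degrees=True).as_matrix(); p=np.array(s['eef_pos'])
print('tip est',p+Rt@np.array([-.0535,0,.0737]))
a=[]
for n in('top','scene'):
    im,_=grab_frame(n); cc=cam(n); u,v=map(int,proj(cc,[.53,-.03,.09])); a.append(cv2.resize(im[v-40:v+40,u-50:u+50],(400,320),interpolation=cv2.INTER_CUBIC))
save('b1',np.hstack(a))
E
```

```text
t 5.75 tcp [ 0.5767 -0.0375  0.1698] [ 1.7999e+02  1.2000e-01 -9.0700e+00] q6 95.2 F [ 1.2  0.1 -2.6]
red n 1587 [ 19.    0.7 -53.5]
-0.075 3473 x -2.0..24.5 y -18.9..19.0
-0.05 1320 x -8.4..26.4 y -21.4..21.4
-0.03 962 x -5.9..9.6 y -21.0..21.4
0 325 x -34.5..9.0 y -13.3..13.4
tip est [ 0.52473644 -0.02919487  0.09726481]
```

View pics/b1.png

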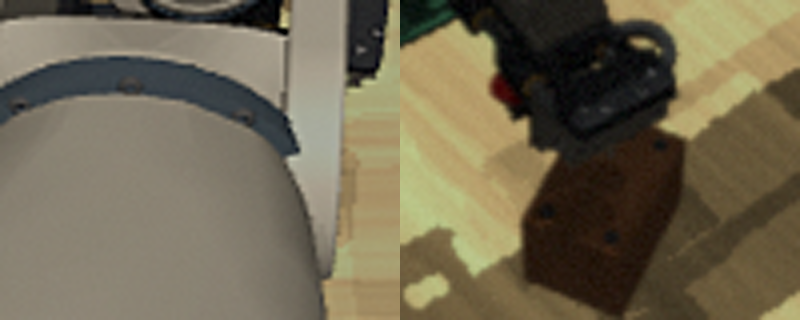

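send_rows(targets=[[0,0,18,0,1],[0,0,8,0,1],[0,0,6,0,1],[0,0,5,0,1],[0,0,0,0,1]])

```text
time: 6.52
eef_pos: [0.5771, -0.0374, 0.1332]
tcp_rot: [180.0, 0.0, -9.1]
contact_force: [0.3, 0.4, -1.4]
opening: 0.191
gripper_force: 12.0
```

send_rows(targets=[[-6,0,-2,0,1],[-6,0,-2,0,1],[-6,0,-2,0,1],[-5,0,-1,0,1],[0,0,0,0,1]], squeeze=9)

```text
time: 7.15
eef_pos: [0.5545, -0.0338, 0.1409]
tcp_rot: [-180.0, -0.0, -9.1]
contact_force: [1.6, -0.9, -2.2]
opening: 0.197
gripper_force: 9.2
```

```bash
python3 - <<'E'
from w import *
c,im,d,C,L=tilt('w5')
E
```

```text
t 7.15 tcp [ 0.5545 -0.0338  0.1409] [-1.80e+02 -4.00e-02 -9.06e+00] q6 95.4 F [ 1.6 -0.9 -2.2]
red n 1675 [ 16.1   0.7 -56.7]
-0.075 3692 x -1.6..23.2 y -19.1..19.2
-0.05 1097 x -7.8..10.8 y -21.4..21.4
-0.03 1053 x 5.3..10.4 y -21.0..21.2
0 204 x -10.0..9.6 y -11.2..10.3
0.02 245 x -5.4..2.1 y -9.3..10.3
```

send_rows(targets=[[-6,0,0,0,1],[-6,0,0,0,1],[-6,0,0,0,1],[-6,0,0,0,1],[0,0,0,0,1]])

```text
time: 7.82
eef_pos: [0.5323, -0.0302, 0.1422]
tcp_rot: [-180.0, -0.2, -9.1]
contact_force: [3.8, -0.6, 9.5]
opening: 0.196
gripper_force: 9.0
```

```bash
python3 - <<'E'
from w import *
c,im,d,C,L=tilt('w6')
E
```

```text
t 7.83 tcp [ 0.5323 -0.0302  0.1422] [-179.99   -0.22   -9.06] q6 95.7 F [ 3.8 -0.6  9.5]
red n 1914 [ 15.9   0.7 -61.2]
-0.075 3866 x -1.4..23.0 y -19.0..19.2
-0.05 1353 x -5.9..20.0 y -21.2..21.4
-0.03 1331 x 8.5..16.4 y -20.8..21.1
0 764 x 1.6..15.6 y -14.1..15.1
0.02 20 x 5.0..15.8 y -12.6..14.8
```

View pics/w6.png

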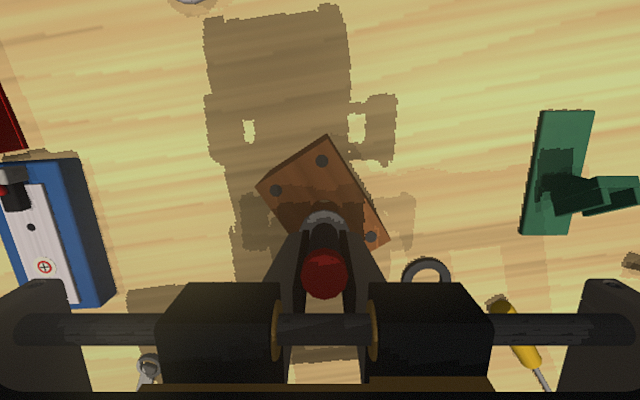

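```bash
cat >> w.py <<'E'
def prof(L,d):
    m=(abs(L[...,1])<.003)&(L[...,0]>-.03)&(L[...,0]<.045)&(L[...,2]>-.08)&(L[...,2]<.075)&(d>0)
    for z in np.arange(-.076,.075,.004):
        k=m&(L[...,2]>=z)&(L[...,2]<z+.004)
        if k.sum()>1: print('%4.0f:%.1f..%.1f(%d)'%(z*1e3+2,L[k][:,0].min()*1e3,L[k][:,0].max()*1e3,k.sum()),end=' ')
    print()
E
python3 - <<'E'
from w import *
ci=camera_info('wrist'); T=np.array(ci['hand_eye'])
for n in('w2','w4','w5','w6'):
    d=np.load(n+'.npz')['d']; L=cloud('w',d,(ci,T[:3,:3],T[:3,3])); print(n); prof(L,d)
E
```

```text
w2
 -58:10.3..20.7(266)  -54:15.4..26.5(272)  -50:21.7..27.8(123)    6:-29.8..-28.3(15)   10:-29.6..-29.5(2) 
w4
 -58:10.4..21.0(259)  -54:15.7..27.5(292)  -50:21.8..27.8(111)    6:-29.9..-29.0(10)   10:-30.0..-28.7(9) 
w5
 -62:7.7..11.8(33)  -58:6.4..22.1(428)  -54:15.7..25.0(214)  -50:22.5..24.1(9)  -46:21.4..22.7(6)  -30:14.4..14.5(2)  -26:12.7..14.2(5)  -22:10.6..12.0(5)  -18:10.2..11.0(4)  -14:8.4..8.8(3)  -10:6.5..7.4(4)   -6:5.1..5.6(3)   -2:3.3..4.0(3)    2:2.0..2.5(2)    6:0.2..1.4(3)   10:-0.5..-0.1(2)   14:-2.2..-1.8(2)   18:-4.4..-1.3(22)   22:-4.7..2.6(87)   66:-12.9..35.1(391)   70:32.6..35.9(8)   74:32.6..35.1(4) 
w6
 -66:6.3..12.6(35)  -62:5.0..24.3(608)  -58:20.0..24.2(62)  -54:21.5..23.2(36)  -50:20.4..22.6(12)  -46:19.6..21.1(30)  -42:18.9..20.0(27)  -38:18.1..19.4(23)  -34:17.1..18.6(24)  -30:16.4..18.0(22)  -26:16.0..17.2(20)  -22:15.0..16.7(19)  -18:14.5..15.5(18)  -14:13.9..14.9(15)  -10:12.7..14.1(16)   -6:12.0..13.2(13)   -2:11.4..12.8(15)    2:10.5..11.6(11)    6:9.7..11.0(10)   10:9.3..10.3(12)   14:8.5..10.1(13)   18:8.2..16.7(111)   22:15.5..15.9(4)   66:9.1..44.4(261)   70:11.6..44.9(41)
```

send_rows(targets=[[3,0,-1,0,1],[2,0,0,0,1],[0,0,5,0,1],[0,0,5,0,1],[0,0,0,0,1]])

```text
time: 8.5
eef_pos: [0.5353, -0.0308, 0.1307]
tcp_rot: [180.0, 0.1, -9.1]
contact_force: [0.8, -0.8, -1.2]
opening: 0.194
gripper_force: 9.1
```

```bash
python3 - <<'E'
from w import *
c,im,d,C,L=tilt('w7'); prof(L,d)
E
```

```text
t 8.5 tcp [ 0.5353 -0.0308  0.1307] [ 1.7999e+02  8.0000e-02 -9.0700e+00] q6 95.6 F [ 0.8 -0.8 -1.2]
red n 1916 [ 16.2   0.7 -60.7]
-0.075 3855 x -1.3..23.3 y -19.0..18.9
-0.05 1340 x -6.2..20.2 y -21.4..21.3
-0.03 1306 x 8.4..16.4 y -20.9..21.2
0 753 x 1.0..14.9 y -14.2..15.2
0.02 23 x 10.8..15.4 y -10.2..11.2
 -66:7.7..10.1(12)  -62:5.8..24.2(606)  -58:16.8..24.4(82)  -54:22.4..23.6(37)  -50:21.4..22.9(15)  -46:19.6..21.2(23)  -42:19.1..20.4(23)  -38:18.5..19.6(26)  -34:17.5..18.9(22)  -30:16.8..18.2(19)  -26:15.7..17.4(20)  -22:15.3..16.3(18)  -18:14.2..15.8(20)  -14:13.4..14.5(11)  -10:12.9..14.0(13)   -6:11.9..13.2(15)   -2:11.0..12.3(12)    2:10.1..11.6(11)    6:9.8..10.4(10)   10:8.8..10.0(11)   14:8.0..8.9(9)   18:7.4..16.0(114)   22:14.3..15.4(7)   54:7.7..44.4(203)   58:6.2..45.0(161)
```

send_rows(targets=[[0,0,5,0,1],[0,0,5,0,1],[0,0,3,0,1],[-2,0,0,0,1],[-2,0,0,0,1]])

```text
time: 9.18
eef_pos: [0.5324, -0.0303, 0.1188]
tcp_rot: [-180.0, -0.1, -9.1]
contact_force: [2.8, -1.2, -1.9]
opening: 0.193
gripper_force: 9.4
```

send_rows(targets=[[-2,0,0,0,1],[-2,0,0,0,1],[-2,0,0,0,1],[-1,0,0,0,1],[0,0,0,0,1]])

```text
time: 9.8
eef_pos: [0.5251, -0.0291, 0.1187]
tcp_rot: [-180.0, -0.0, -9.1]
contact_force: [2.7, -0.7, 0.3]
opening: 0.195
gripper_force: 9.4
```

```bash
python3 - <<'E'
from w import *
c,im,d,C,L=tilt('w8'); prof(L,d)
E
```

```text
t 9.8 tcp [ 0.5251 -0.0291  0.1187] [-1.7999e+02 -2.0000e-02 -9.0600e+00] q6 95.7 F [ 2.7 -0.7  0.3]
red n 1973 [ 15.4   0.7 -61.4]
-0.075 3892 x -1.4..22.4 y -18.8..19.0
-0.05 1510 x -3.0..20.5 y -21.2..21.2
-0.03 1396 x 8.9..18.4 y -20.7..21.2
0 1009 x 4.2..21.6 y -14.8..15.8
0.02 26 x 10.4..22.1 y -15.5..15.0
 -66:5.2..19.1(37)  -62:4.3..23.6(621)  -58:21.6..23.2(59)  -54:21.1..22.7(42)  -50:20.3..21.8(22)  -46:19.7..21.3(41)  -42:19.4..20.7(38)  -38:18.8..20.2(34)  -34:18.9..19.8(26)  -30:18.1..19.5(33)  -26:17.6..19.1(25)  -22:17.5..18.4(27)  -18:16.8..18.4(20)  -14:16.7..18.0(23)  -10:16.4..17.4(19)   -6:15.8..16.9(17)   -2:15.6..16.5(16)    2:14.9..16.3(16)    6:14.7..15.8(17)   10:14.2..15.5(14)   14:14.1..20.9(25)   18:13.8..22.4(107)   22:21.6..22.1(6)   42:17.8..45.0(214)   46:16.5..44.0(127)
```

send_rows(targets=[[1,0,5,0,1],[0,0,5,0,1],[0,0,4,0,1],[0,0,3,0,1],[0,0,0,0,1]])

```text
time: 10.48
eef_pos: [0.5254, -0.0292, 0.1011]
tcp_rot: [180.0, 0.1, -9.1]
contact_force: [0.9, 0.4, -3.1]
opening: 0.194
gripper_force: 9.2
```

send_rows(targets=[[0,0,1,0,1],[0,0,0.5,0,1],[0,0,0,0,1]])

```text
time: 10.85
eef_pos: [0.5257, -0.0292, 0.1]
tcp_rot: [180.0, 0.0, -9.1]
contact_force: [0.5, -1.1, -1.3]
opening: 0.191
gripper_force: 9.1
```

```bash
python3 - <<'E'
from w import *
c,im,d,C,L=tilt('w9'); prof(L,d)
E
```

```text
t 10.85 tcp [ 0.5257 -0.0292  0.1   ] [ 1.80e+02  2.00e-02 -9.06e+00] q6 95.7 F [ 0.5 -1.1 -1.3]
red n 1990 [ 15.4   0.7 -61.2]
-0.075 3886 x -1.4..22.5 y -19.0..19.0
-0.05 1497 x -4.2..20.6 y -21.2..21.3
-0.03 1414 x 8.9..18.4 y -20.7..21.0
0 181 x 4.5..15.8 y -13.8..14.0
 -66:5.7..20.6(26)  -62:4.2..23.5(633)  -58:21.8..23.5(53)  -54:21.5..22.8(43)  -50:20.1..22.1(20)  -46:19.7..21.3(43)  -42:19.4..20.8(40)  -38:19.3..20.6(31)  -34:18.5..19.8(28)  -30:18.1..19.5(32)  -26:17.6..19.1(24)  -22:17.1..18.6(25)  -18:16.9..18.1(25)  -14:16.6..17.8(20)  -10:16.4..17.4(19)   -6:15.7..16.8(18)   -2:15.5..16.6(17)    2:14.9..15.9(17)    6:14.5..15.4(17)   10:14.2..15.3(11)   14:13.8..15.5(14)   18:13.7..22.3(117)   22:21.1..44.6(17)   26:20.3..44.6(309)
```

send_rows(targets=[[0,0,0.7,0,1],[0,0,0.7,0,1],[0,0,0,0,1]])

```text
time: 11.28
eef_pos: [0.5259, -0.0292, 0.0986]
tcp_rot: [180.0, 0.0, -9.1]
contact_force: [0.4, -0.8, -1.9]
opening: 0.193
gripper_force: 9.0
```

send_rows(targets=[[0,0,0.8,0,1],[0,0,0,0,1],[0,0,0,0,1]], squeeze=4)

```text
time: 11.65
eef_pos: [0.526, -0.0293, 0.098]
tcp_rot: [180.0, -0.0, -9.1]
contact_force: [-0.9, 0.8, 3.3]
opening: 0.193
gripper_force: 4.0
```

send_rows(targets=[[0,0,0,0,0.75],[0,0,0,0,0.7],[0,0,0,0,0.6],[0,0,0,0,0.5],[0,0,0,0,0.5]])

```text
time: 12.28
eef_pos: [0.526, -0.0293, 0.0979]
tcp_rot: [180.0, -0.0, -9.1]
contact_force: [0.8, 0.0, 0.5]
opening: 0.501
gripper_force: 0.0
```

```bash
python3 - <<'E'
from w import *
c,im,d,C,L=tilt('w10'); prof(L,d)
E
```

```text
t 12.28 tcp [ 0.526  -0.0293  0.0979] [180.    -0.    -9.06] q6 95.7 F [0.8 0.  0.5]
red n 1831 [  7.8   0.8 -60.2]
-0.075 1862 x -1.6..14.3 y -7.9..9.1
-0.05 652 x 6.1..13.7 y -7.6..8.7
-0.03 647 x 5.9..13.7 y -7.9..8.9
0 198 x 5.8..13.6 y -7.8..8.9
 -62:-2.8..14.6(552)  -58:12.5..15.2(79)  -54:12.7..14.8(63)  -50:12.5..14.0(41)  -46:12.3..14.0(52)  -42:12.2..13.8(51)  -38:12.2..13.9(46)  -34:12.4..14.0(45)  -30:12.1..13.8(37)  -26:12.2..13.9(43)  -22:12.5..13.8(36)  -18:12.5..13.8(31)  -14:12.5..13.5(28)  -10:12.6..14.0(29)   -6:12.3..13.9(27)   -2:12.5..13.8(23)    2:12.5..13.6(24)    6:12.7..13.7(22)   10:12.3..13.9(23)   14:12.5..21.7(20)   18:12.7..21.9(121)   22:20.8..45.0(317)   26:21.0..38.7(15)
```

View pics/w10.png

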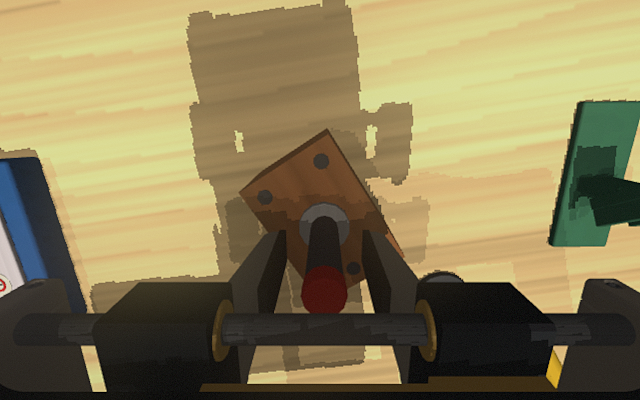

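send_rows(targets=[[4,0,0,0,0.5],[0,0,0,0,0.7],[0,0,0,0,1],[0,0,0,0,1],[0,0,0,0,1]], squeeze=40)

```text
time: 12.95
eef_pos: [0.5298, -0.0299, 0.0979]
tcp_rot: [-180.0, 0.0, -9.1]
contact_force: [0.2, -0.1, -0.1]
opening: 0.195
gripper_force: 40.0
```

```bash
cat >> w.py <<'E'
def ring(n,z=.034):
    "red ring centroid near the expected mark, world"
    im=np.load(n+'.npz')['im']; hsv=cv2.cvtColor(im,cv2.COLOR_RGB2HSV)
    m=(((hsv[...,0]<10)|(hsv[...,0]>170))&(hsv[...,1]>90)).astype(np.uint8)
    k,lab,st,ce=cv2.connectedComponentsWithStats(m)
    return [(ce[i],st[i]) for i in range(1,k) if st[i,4]>8]
E
python3 - <<'E'
from w import *
c,im,d,C,L=tilt('w11'); prof(L,d)
ci=camera_info('wrist'); T=np.array(ci['hand_eye']); Rt=R.from_euler('xyz',[180,-.22,-9.06],degrees=True).as_matrix()
cw=(ci,Rt@T[:3,:3],Rt@T[:3,3]+np.array([.5323,-.0302,.1422]))
for n,c in(('w6',cw),('top',cam('top')),('scene',cam('scene'))):
    for ce,st in ring(n):
        X=pt_at_z(c,*ce,.034)
        if abs(X[0]-.53)<.1 and abs(X[1]-.26)<.06: print(n,ce,st,np.round(X,4))
E
```

```text
t 12.95 tcp [ 0.5298 -0.0299  0.0979] [-1.80e+02  1.00e-02 -9.07e+00] q6 95.7 F [ 0.2 -0.1 -0.1]
red n 1580 [  5.2   0.7 -59.8]
-0.075 3488 x -1.8..11.3 y -19.3..19.2
-0.05 1850 x 2.5..10.7 y -21.1..21.1
-0.03 1756 x 1.9..10.3 y -20.7..20.9
0 215 x 1.9..9.9 y -9.2..9.7
 -62:-2.5..10.8(424)  -58:5.5..10.6(75)  -54:9.3..10.9(67)  -50:8.4..10.4(42)  -46:8.3..9.8(56)  -42:8.3..10.2(57)  -38:8.7..10.1(43)  -34:8.5..9.9(47)  -30:8.3..10.0(42)  -26:8.5..9.8(39)  -22:8.2..9.9(40)  -18:8.6..9.7(32)  -14:8.5..10.0(34)  -10:8.5..9.7(25)   -6:8.5..9.8(30)   -2:8.2..9.9(25)    2:8.6..9.6(20)    6:8.4..9.7(26)   10:8.7..9.9(23)   14:8.6..16.9(27)   18:8.6..17.6(112)   22:16.8..45.0(366)   26:18.3..37.4(19) 
w6 [  3.04       190.21333333] [  0 185   8  11  75] [0.5872 0.2671 0.034 ]
w6 [ 44.15492958 266.43661972] [ 37 261  15  12  71] [0.5054 0.261  0.034 ]
top [179.84615385 176.61538462] [178 173   4   8  26] [0.5997 0.2569 0.034 ]
top [176.92857143 211.07142857] [175 209   5   5  14] [0.507  0.2609 0.034 ]
scene [396.88888889 311.22222222] [393 308   8   7  36] [0.5862 0.2501 0.034 ]
```

send_rows(targets=[[0,0,-10,0,1],[0,0,-20,0,1],[0,0,-25,0,1],[0,0,-25,0,1],[0,0,-12,0,1]])

```text
time: 13.62
eef_pos: [0.5305, -0.0299, 0.1917]
tcp_rot: [-180.0, -0.1, -9.1]
contact_force: [0.1, 0.6, -1.5]
opening: 0.194
gripper_force: 40.0
```

send_rows(targets=[[-10,-40,0,0,1],[-15,-60,0,0,1],[-15,-60,0,0,1],[-15,-60,0,0,1],[-10,-40,0,0,1]])

```text
time: 14.25
eef_pos: [0.5058, 0.2396, 0.1897]
tcp_rot: [-180.0, 0.0, -9.0]
contact_force: [-0.4, -1.2, -2.2]
opening: 0.201
gripper_force: 40.0
```

send_rows(targets=[[-5,-23,0,0,1],[0,0,20,0,1],[0,0,10,0,1],[0,0,0,0,1],[0,0,0,0,1]])

```text
time: 14.88
eef_pos: [0.5057, 0.2604, 0.1603]
tcp_rot: [-180.0, -0.0, -9.1]
contact_force: [1.2, -0.2, -1.1]
opening: 0.199
gripper_force: 40.0
```

```bash
python3 - <<'E'
from w import *
c,im,d,C,L=tilt('w12'); prof(L,d)
s=read_state(); Rt=R.from_euler('xyz',s['tcp_rot'],degrees=True).as_matrix()
for ce,st in ring('w12'):
    X=pt_at_z(c,*ce,.034); l=Rt.T@(X-s['eef_pos'])*1000
    print(np.round(ce,1),st[:],np.round(X,4),'tool',np.round(l,1))
E
```

```text
t 14.88 tcp [0.5057 0.2604 0.1603] [-1.7999e+02 -2.0000e-02 -9.1000e+00] q6 126.2 F [ 1.2 -0.2 -1.1]
red n 1535 [  5.2   0.9 -59.7]
-0.075 3489 x -1.9..11.2 y -19.1..19.3
-0.05 1842 x 2.5..10.7 y -21.0..21.0
-0.03 1767 x 1.7..10.2 y -20.6..21.0
0 977 x 0.7..16.8 y -14.2..15.3
0.02 49 x 5.0..17.5 y -15.3..16.2
0.04 64 x 6.3..9.6 y -6.1..6.3
0.06 12 x 6.2..8.5 y -3.7..3.2
 -62:-2.6..10.8(420)  -58:8.3..10.7(79)  -54:9.1..10.8(73)  -50:8.1..10.3(39)  -46:8.3..9.9(56)  -42:8.3..10.1(54)  -38:7.8..9.9(51)  -34:8.2..9.8(43)  -30:8.4..9.8(45)  -26:8.3..9.8(36)  -22:8.3..9.6(37)  -18:8.5..9.7(38)  -14:8.3..9.9(27)  -10:8.6..9.9(31)   -6:8.5..9.7(26)   -2:8.5..10.1(25)    2:8.4..9.6(26)    6:8.0..10.1(22)   10:8.3..9.7(25)   14:8.5..14.8(24)   18:8.7..17.6(123)   22:16.6..17.7(8)   46:9.4..9.5(2)   50:8.7..9.7(11)   54:8.4..9.6(14)   58:8.8..9.6(6)   62:8.3..8.5(3)   66:7.3..7.5(2)   70:6.5..7.2(3) 
[236.   40.1] [ 161    0  145   88 8390] [0.655  0.3142 0.034 ] tool [138.7 -76.7 126.6]
[316.3  98.9] [312  86  10  26 221] [0.5953 0.2524 0.034 ] tool [ 89.5  -6.2 126.6]
[322.5 192.6] [316 187  14  13  74] [0.5058 0.261  0.034 ] tool [ -0.2  -0.5 126.5]
[ 10.8 281.2] [  0 270  29  27 464] [0.4605 0.6155 0.034 ] tool [-101.  -343.3  126.6]
[324. 295.] [ 302  273   45   41 1600] [0.389  0.2782 0.034 ] tool [-118.2    1.   126.4]
[103.2 372.8] [  81  346   56   46 1314] [0.3247 0.5596 0.034 ] tool [-226.2 -266.7  126.5]
```

View pics/w12.png

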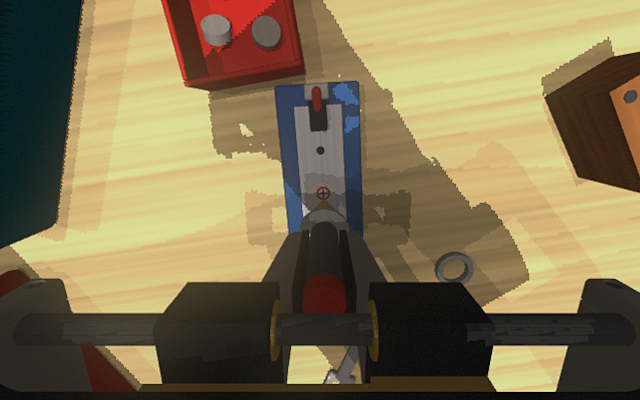

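send_rows(targets=[[-0.4,-1,10,0,1],[0,0,12,0,1],[0,0,6,0,1],[0,0,0,0,1],[0,0,0,0,1]])

```text
time: 15.55
eef_pos: [0.5053, 0.2618, 0.132]
tcp_rot: [-180.0, -0.0, -9.1]
contact_force: [-0.6, 0.8, -2.2]
opening: 0.193
gripper_force: 40.0
```

```bash
python3 - <<'E'
from w import *
c,im,d,C,L=tilt('w13'); prof(L,d)
s=read_state(); Rt=R.from_euler('xyz',s['tcp_rot'],degrees=True).as_matrix()
for ce,st in ring('w13'):
    X=pt_at_z(c,*ce,.034); l=Rt.T@(X-s['eef_pos'])*1000
    if abs(l[0])<20: print(np.round(ce,1),st[:],np.round(X,4),'tool',np.round(l,1))
save('c13',cv2.resize(im[150:270,260:390],None,fx=5,fy=5,interpolation=cv2.INTER_CUBIC)[:600])
E
```

```text
t 15.55 tcp [0.5053 0.2618 0.132 ] [-1.7999e+02 -1.0000e-02 -9.0700e+00] q6 126.3 F [-0.6  0.8 -2.2]
red n 1545 [  5.2   0.8 -59.8]
-0.075 3488 x -1.8..11.3 y -19.2..19.2
-0.05 1848 x 2.4..10.7 y -21.1..21.1
-0.03 1765 x 1.6..10.2 y -20.6..21.0
0 977 x 0.8..16.7 y -14.3..15.2
0.02 43 x 5.8..17.4 y -12.7..16.3
 -62:-2.8..10.9(425)  -58:9.1..10.9(82)  -54:9.2..10.9(66)  -50:8.5..10.4(38)  -46:8.3..10.0(59)  -42:8.4..10.0(52)  -38:8.2..10.1(45)  -34:8.3..10.4(46)  -30:8.3..9.7(43)  -26:8.3..9.8(39)  -22:8.3..9.7(41)  -18:8.5..9.7(33)  -14:8.7..9.9(30)  -10:8.6..9.8(29)   -6:8.6..9.7(24)   -2:8.5..9.8(27)    2:8.6..9.6(22)    6:8.3..9.8(25)   10:8.6..9.7(24)   14:8.2..14.1(22)   18:9.0..17.8(121)   22:16.5..17.4(9)   50:8.7..9.9(12)   54:8.9..9.6(8)   58:8.8..9.6(9)   62:8.0..8.6(3)   66:7.3..7.6(2)   70:6.6..7.2(3) 
[324.1 197.3] [317 193  15  12  58] [0.508  0.2604 0.034 ] tool [ 2.8  0.9 98.1]
```

View pics/c13.png

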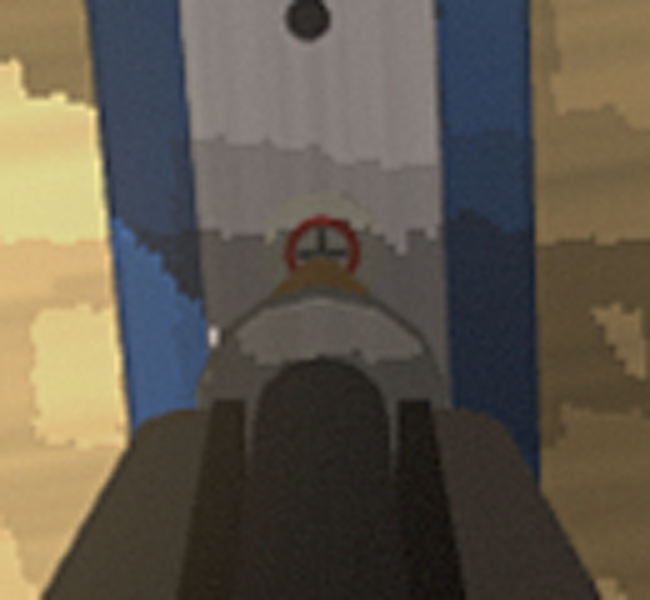

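send_rows(targets=[[0,0,3,0,1],[0,0,3,0,1],[0,0,2,0,1],[0,0,2,0,1],[0,0,0,0,1]], squeeze=50)

```text
time: 16.23
eef_pos: [0.5051, 0.2617, 0.1218]
tcp_rot: [180.0, 0.0, -9.1]
contact_force: [0.1, 0.5, -1.6]
opening: 0.194
gripper_force: 50.0
```

send_rows(targets=[[0,0,1.5,0,1],[0,0,1.5,0,1],[0,0,1,0,1],[0,0,1,0,1],[0,0,0,0,1]])

```text
time: 16.85
eef_pos: [0.5055, 0.2618, 0.1173]
tcp_rot: [-180.0, -0.0, -9.1]
contact_force: [0.3, -0.1, 4.9]
opening: 0.193
gripper_force: 50.0
```

send_rows(targets=[[0,0,0.7,0,1],[0,0,0,0,1]])

```text
time: 17.1
eef_pos: [0.5055, 0.2618, 0.1166]
tcp_rot: [-180.0, -0.0, -9.1]
contact_force: [0.6, -0.5, 7.2]
opening: 0.196
gripper_force: 50.0
```

send_rows(targets=[[0,0,0.7,0,1],[0,0,0.5,0,1],[0,0,0,0,1]])

```text
time: 17.48
eef_pos: [0.5057, 0.2619, 0.1156]
tcp_rot: [-180.0, -0.1, -9.1]
contact_force: [0.7, -1.5, 8.1]
opening: 0.195
gripper_force: 50.0
```

send_rows(targets=[[0,0,0.7,0,1],[0,0,0.5,0,1],[0,0,0,0,1]])

```text
time: 17.85
eef_pos: [0.5059, 0.262, 0.1146]
tcp_rot: [-179.9, -0.1, -9.1]
contact_force: [-0.1, -1.1, 9.6]
opening: 0.193
gripper_force: 50.0
```

send_rows(targets=[[0,0,0.8,0,1],[0,0,0.8,0,1],[0,0,0,0,1]])

```text
time: 18.23
eef_pos: [0.506, 0.262, 0.1132]
tcp_rot: [-179.9, -0.1, -9.1]
contact_force: [-0.8, -1.2, 10.5]
opening: 0.194
gripper_force: 50.0
```

send_rows(targets=[[0,0,0.8,0,1],[0,0,0.8,0,1],[0,0,0,0,1]])

```text
time: 18.6
eef_pos: [0.5057, 0.2619, 0.1111]
tcp_rot: [-180.0, -0.1, -9.1]
contact_force: [0.4, -0.9, 7.3]
opening: 0.198
gripper_force: 50.0
```

send_rows(targets=[[0,0,0.8,0,1],[0,0,0,0,1]])

```text
time: 18.85
eef_pos: [0.5058, 0.2619, 0.1104]
tcp_rot: [-180.0, -0.1, -9.1]
contact_force: [0.3, -1.5, 7.5]
opening: 0.196
gripper_force: 50.0
```

send_rows(targets=[[0,0,0.8,0,1],[0,0,0,0,1]])

```text
time: 19.1
eef_pos: [0.5059, 0.2619, 0.1097]
tcp_rot: [-180.0, -0.1, -9.1]
contact_force: [-0.1, -0.8, 8.1]
opening: 0.196
gripper_force: 50.0
```

Load fell from 10.5 to 7.3 N and stayed low while pressing on: the catch snapped. Lifting off and returning.

send_rows(targets=[[0,0,-4,0,1],[0,0,-8,0,1],[0,0,-18,0,1],[0,0,-25,0,1],[0,0,-25,0,1]])

```text
time: 19.73
eef_pos: [0.5047, 0.2615, 0.1901]
tcp_rot: [180.0, 0.0, -9.1]
contact_force: [0.0, -0.1, -2.6]
opening: 0.193
gripper_force: 50.0
```

send_rows(targets=[[5,23,0,0,1],[10,40,0,0,1],[15,60,0,0,1],[15,60,0,0,1],[14.7,60,0,0,1]])

```text
time: 20.35
eef_pos: [0.5255, 0.0105, 0.1897]
tcp_rot: [-180.0, -0.0, -9.0]
contact_force: [0.4, 0.4, -0.5]
opening: 0.194
gripper_force: 50.0
```

send_rows(targets=[[10,41.3,0,0,1],[0,0,0,0,1],[0,0,0,0,1]])

```text
time: 20.72
eef_pos: [0.5289, -0.0298, 0.1892]
tcp_rot: [-180.0, 0.0, -9.1]
contact_force: [0.1, 0.0, -2.5]
opening: 0.196
gripper_force: 50.0
```

```bash
python3 - <<'E'
from w import *
c,im,d,C,L=tilt('w14'); prof(L,d)
s=read_state(); Rt=R.from_euler('xyz',s['tcp_rot'],degrees=True).as_matrix()
print('shift tool mm',np.round(Rt.T@(np.array([.5298,-.0299,.0979])-s['eef_pos'])*1000,1))
E
```

```text
t 20.73 tcp [ 0.5289 -0.0298  0.1892] [-1.7998e+02  2.0000e-02 -9.1100e+00] q6 95.7 F [ 0.1  0.  -2.5]
red n 1525 [  5.4   1.2 -60. ]
-0.075 3482 x -1.6..11.4 y -19.3..19.4
-0.05 1844 x 2.8..10.8 y -21.0..21.1
-0.03 1725 x 2.1..10.4 y -20.2..20.9
0 973 x 1.2..16.9 y -13.8..15.7
0.02 41 x 7.5..17.4 y -14.1..13.4
0.04 66 x 5.7..9.8 y -5.4..7.5
0.06 13 x 3.9..8.6 y -1.8..3.8
 -62:-2.4..10.8(428)  -58:9.3..11.3(75)  -54:9.2..10.7(67)  -50:7.9..10.2(46)  -46:8.4..10.2(51)  -42:8.0..10.2(51)  -38:8.6..10.1(53)  -34:8.4..9.9(39)  -30:8.2..10.0(48)  -26:8.5..10.3(38)  -22:8.2..9.9(35)  -18:8.5..9.9(38)  -14:8.3..10.1(27)  -10:8.5..10.2(34)   -6:8.6..10.0(26)   -2:8.5..9.8(25)    2:8.5..10.0(25)    6:8.3..9.9(20)   10:8.4..9.8(23)   14:8.4..16.9(25)   18:9.1..17.9(113)   22:16.6..17.5(9)   50:8.9..9.9(13)   54:8.6..9.5(10)   58:8.4..9.7(10)   62:7.8..8.8(3)   66:7.0..7.6(3)   70:6.7..6.9(2) 
shift tool mm [ 1.   0.5 91.3]
```

send_rows(targets=[[1,0,15,0,1],[0,0,15,0,1],[0,0,12,0,1],[0,0,12,0,1],[0,0,12,0,1]], squeeze=25)

```text
time: 21.4
eef_pos: [0.5301, -0.0302, 0.122]
tcp_rot: [180.0, 0.0, -9.1]
contact_force: [-1.0, -0.1, -1.8]
opening: 0.204
gripper_force: 25.0
```

send_rows(targets=[[0,0,12,0,1],[0,0,7,0,1],[0,0,3,0,1],[0,0,0,0,1]])

```text
time: 21.9
eef_pos: [0.5302, -0.0303, 0.101]
tcp_rot: [180.0, -0.0, -9.1]
contact_force: [0.0, 0.0, -1.4]
opening: 0.202
gripper_force: 25.0
```

send_rows(targets=[[0,0,1.2,0,1],[0,0,0.8,0,1],[0,0,0,0,1]])

```text
time: 22.28
eef_pos: [0.5302, -0.0302, 0.0991]
tcp_rot: [-180.0, -0.0, -9.1]
contact_force: [-0.2, -0.9, -1.4]
opening: 0.201
gripper_force: 25.0
```

```bash
python3 - <<'E'
from w import *
c,im,d,C,L=tilt('w15'); prof(L,d)
E
```

```text
t 22.27 tcp [ 0.5302 -0.0302  0.0991] [-1.80e+02 -1.00e-02 -9.06e+00] q6 95.6 F [-0.2 -0.9 -1.4]
red n 1581 [  5.2   0.7 -59.7]
-0.075 3516 x -1.8..11.4 y -19.2..19.2
-0.05 1867 x 1.7..10.8 y -21.0..21.1
-0.03 1749 x 0.9..10.4 y -20.8..20.9
0 229 x 1.9..9.9 y -8.6..9.6
 -62:-2.5..10.8(428)  -58:8.8..10.9(73)  -54:9.1..11.1(69)  -50:8.4..10.2(46)  -46:8.4..10.2(52)  -42:8.5..9.9(52)  -38:8.5..10.4(45)  -34:8.5..10.3(51)  -30:8.8..9.9(40)  -26:8.3..10.0(37)  -22:8.3..10.0(42)  -18:8.6..9.9(28)  -14:8.5..10.0(35)  -10:8.6..10.0(29)   -6:8.6..10.0(27)   -2:8.6..9.9(26)    2:8.3..9.9(24)    6:8.8..9.9(22)   10:8.6..9.8(20)   14:8.3..14.8(25)   18:8.9..17.8(118)   22:16.9..44.8(169)   26:16.6..44.6(216)
```

send_rows(targets=[[0,0,0.6,0,1],[0,0,0.6,0,1],[0,0,0.3,0,1],[0,0,0,0,1]])

```text
time: 22.82
eef_pos: [0.5304, -0.0303, 0.0978]
tcp_rot: [-180.0, -0.0, -9.1]
contact_force: [-1.8, -0.4, 4.0]
opening: 0.201
gripper_force: 25.0
```

send_rows(targets=[[0,0,0,0,0.75],[0,0,0,0,0.7],[0,0,0,0,0.6],[0,0,0,0,0.5],[0,0,0,0,0.4]], squeeze=10)

```text
time: 23.45
eef_pos: [0.5301, -0.0302, 0.0975]
tcp_rot: [-180.0, 0.0, -9.1]
contact_force: [-0.3, 1.0, -0.1]
opening: 0.583
gripper_force: 0.0
```

send_rows(targets=[[0,0,-20,0,0.4],[0,0,-40,0,0.4],[0,0,-40,0,0.4],[0,0,-20,0,0.4],[0,0,0,0,0.4]])

```text
time: 24.08
eef_pos: [0.5311, -0.0303, 0.2189]
tcp_rot: [-180.0, -0.2, -9.1]
contact_force: [-0.0, 0.9, -1.0]
opening: 0.602
gripper_force: 0.0
```

```bash
python3 - <<'E'
from w import *
c,im,d,C=wrist('w16')
m=(abs(C[...,0]-.53)<.03)&(abs(C[...,1]+.03)<.03)&(C[...,2]>.07)&(C[...,2]<.17)&(d>0)
for z in np.arange(.07,.17,.006):
    k=m&(C[...,2]>=z)&(C[...,2]<z+.006)
    if k.sum()>2: print(round(z,3),k.sum(),np.round(np.median(C[k],0)[:2],4))
save('c16',cv2.resize(im[130:330,200:450],None,fx=2.5,fy=2.5))
E
```

```text
t 24.07 tcp [ 0.5311 -0.0303  0.2189] [-179.98   -0.18   -9.06] q6 95.6 F [-0.   0.9 -1. ]
0.07 1861 [ 0.5384 -0.033 ]
0.076 494 [ 0.5373 -0.0332]
0.082 48 [ 0.538  -0.0322]
0.088 25 [ 0.5382 -0.0304]
0.094 25 [ 0.5382 -0.0333]
0.1 22 [ 0.5388 -0.0309]
0.106 29 [ 0.5382 -0.0324]
0.112 25 [ 0.5386 -0.0324]
0.118 33 [ 0.5382 -0.0315]
0.124 31 [ 0.5384 -0.0324]
0.13 34 [ 0.538  -0.0328]
0.136 36 [ 0.5384 -0.0315]
0.142 26 [ 0.5388 -0.0328]
0.148 32 [ 0.5391 -0.0317]
0.154 296 [ 0.5324 -0.031 ]
0.16 159 [ 0.5311 -0.0307]
```

View pics/c16.png

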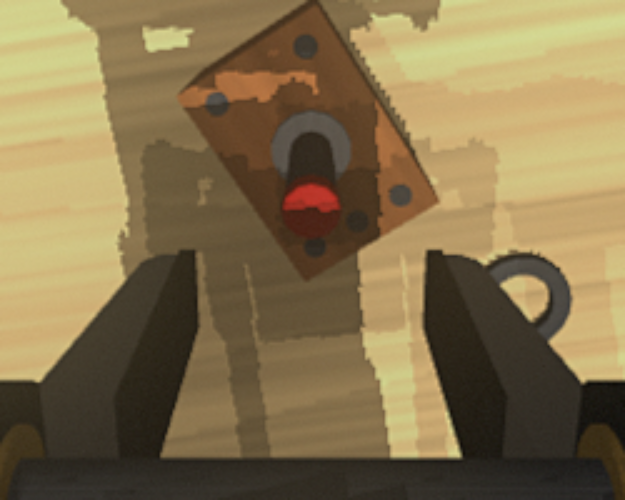

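The punch stands upright in the block with its collar flat (crop 310,145), and the gripper is well clear above it.

```bash
python3 -c "
from station import *
print(job_done())"
```

```text
the job is handed in; nothing more can be done
None
```

I stood the punch in the block and took a fresh, straight grip. I pressed it inside the red ring until the load fell from 10.5 to 7.3 N (taken as the snap). It is back standing in the block, released, and the job was handed in at about 24 s.

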